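# Cap the clean culture flasks

## Robot

A 6-joint arm with a two-finger parallel gripper is mounted at the origin on a cart in front of the work surface, level with it; the furniture and walls round the work are solid. World frame = base frame: x ahead of the robot, y to its left, z up, the work surface at z = 0. Lengths are in m, angles in rad, forces in N, time in s.
With the tool pointing down it reaches from about 0.225 to 0.875 m from the base axis. Payload 3.4 kg.
Tool frame: the origin (TCP) lies at the very end of the fingers, on their centre line; the grasp point (between the pads) lies 19 mm behind it; z points along the fingers, y is the line along which they close (so a half turn about z gives the same grasp; the last joint's range is limited). The gripper opens to 85 mm and grips with 20 to 120 N. Pads are 22 mm wide; open, the fingers measure 114 mm over their backs; the gripper's body (76 mm by 85 mm) begins 54 mm behind the grasp point. The pads swing forward as they close: fully open they stand 13 mm farther back than shut.
Start: joints at [1.043, 0.276, 1.505, -0, 1.361, -0.121], TCP at [0.228, 0.528, 0.231] pointing down, gripper open.
Joint ranges: [-2.89, 2.89], [-0.75, 2.08], [0.22, 2.7], [-1.18, 4.32], [0.11, 2.71], [-2.7, 2.7]. Speed limits (rad/s): [2.57, 2.57, 3.14, 3.14, 3.14, 3.14].

## Interface

Orientations are given as a unit quaternion [w, x, y, z].
In Python, from rig import manip gives the robot as it stands. The module is installed in compiled form; this text tells all that it offers.
- The arm moves only by the tool play_rows, never from a script. Its argument "motion" is a list of rows, each a list of 5 numbers: the shift along the tool's x, y, z in units of 40 mm (1.0 is 40 mm), then the turn about the tool's z in units of 10 degrees (1.0 is 10 degrees), then the finger opening in mm, from 0 to 85.4. A call has 1 to 5 rows; each row is the pose to reach, as a shift and turn from the pose commanded when the call began, along the tool's axes at that moment; what a row does not reach only later rows make up. A row lasts 1/8 s, in which the tool goes at most 62.5 mm and 10.7 degrees, less where a joint would pass 70% of its speed; a pose out of reach is approached as far as the arm can. A call with a gripper value outside its range is refused whole. The fingers move at their own pace and stop on an object; "newtons" is the grip in N (left out, the last holds). Time passes only in rows, so rows that repeat a pose let the fingers close. It gives the time, the measured TCP pose, the force, the opening and the grip force at its end, in the units of the state.
- manip.get_state(): the state, without advancing time (a new reading comes with each control period).
- manip.get_image(name): name is "side" or "top"; returns a dict with "img" (480x640x3 uint8, red, green, blue), "range_z" (480x640 float32, m along the optical axis (not along the pixel's ray), 0 where there is no reading), "fx", "fy", "cx", "cy" (pixels), "D" ([k1, k2, p1, p2, k3] as OpenCV has them; the pictures are not rectified), "R" (3x3) and "t" (3): a world point X has camera coordinates R X + t. Camera axes: x right, y down, z forward; pixel columns grow to the right and rows downward; lengths in m; the calibration is good to about 2 mm. A picture is of the moment at which its call begins.
- manip.sign_off(): hands the job in; it is judged then, once.
The state is a dict: "clock": time; "qpos": joint angles; "qd": joint speeds; "effort": joint torques, N m; "position": TCP position; "ee_rot": TCP orientation; "contact_force": force on the tool from outside, world axes, zero at the start; "moment": the same for the moment, N m; "width": finger opening in m; "gripper_force": force on a finger pad.
Only numpy, scipy, OpenCV 4.12 (cv2) and the standard library are available. Lean on these libraries where they do the work, as an engineer would, in place of code of your own. Each camera call takes 0.05 s, during which the arm holds its last target. There are 200 camera calls.

## Task

The four clean, empty flasks in the middle of the bench (not the glassware along the back) are ready for the hot-air steriliser: close each one with the aluminium slip-on cap made for its neck (the smallest cap that goes over the mouth), set on squarely until its roof lies on the rim. Leave the flasks standing upright where they are, and do not disturb the timer and the marker pen.

Things in the scene. Friction and masses are not known exactly. Their poses are not given: they have to be found in the camera images.
- flask_small_narrow: Small conical flask with a slender neck, the narrowest of the four mouths: empty clear glass, loose, standing upright, 100 mm high, base 64 mm across, straight neck over the top 36 mm, mouth 22 mm across outside over its rim. Origin: centre of the underside; z up the axis, so the rim of the mouth is at z = 100 mm. Round: yaw means nothing.
- flask_tall_narrow: Tall conical flask with a narrow neck, the second narrowest mouth and the tallest flask: empty clear glass, loose, standing upright, 140 mm high, base 84 mm across, straight neck over the top 36 mm, mouth 32 mm across outside over its rim. Origin: centre of the underside; z up the axis, so the rim of the mouth is at z = 140 mm. Round: yaw means nothing.
- flask_small_wide: Small conical flask with a wide neck, the second widest mouth and the lowest flask: empty clear glass, loose, standing upright, 96 mm high, base 68 mm across, straight neck over the top 36 mm, mouth 42 mm across outside over its rim. Origin: centre of the underside; z up the axis, so the rim of the mouth is at z = 96 mm. Round: yaw means nothing.
- flask_tall_wide: Tall conical flask with a wide neck, the widest of the four mouths: empty clear glass, loose, standing upright, 130 mm high, base 86 mm across, straight neck over the top 36 mm, mouth 52 mm across outside over its rim. Origin: centre of the underside; z up the axis, so the rim of the mouth is at z = 130 mm. Round: yaw means nothing.
- cap_35: The smallest of four aluminium slip-on caps, loose, standing mouth down: 36 mm high, straight skirt 35 mm across outside, bore 30 mm, inner depth 34 mm under a flat roof; lowest 6 mm flared to 41 mm as a lead-in. Grip the skirt above the lip. Origin: centre of the mouth (underside); z up; round. It fits the mouth 8 mm smaller than its bore; home, its origin is 34 mm below the rim.
- cap_45: The second smallest of four aluminium slip-on caps, loose, standing mouth down: 36 mm high, straight skirt 45 mm across outside, bore 40 mm, inner depth 34 mm under a flat roof; lowest 6 mm flared to 51 mm as a lead-in. Grip the skirt above the lip. Origin: centre of the mouth (underside); z up; round. It fits the mouth 8 mm smaller than its bore; home, its origin is 34 mm below the rim.
- cap_55: The second largest of four aluminium slip-on caps, loose, standing mouth down: 36 mm high, straight skirt 55 mm across outside, bore 50 mm, inner depth 34 mm under a flat roof; lowest 6 mm flared to 61 mm as a lead-in. Grip the skirt above the lip. Origin: centre of the mouth (underside); z up; round. It fits the mouth 8 mm smaller than its bore; home, its origin is 34 mm below the rim.
- cap_65: The largest of four aluminium slip-on caps, loose, standing mouth down: 36 mm high, straight skirt 65 mm across outside, bore 60 mm, inner depth 34 mm under a flat roof; lowest 6 mm flared to 71 mm as a lead-in. Grip the skirt above the lip. Origin: centre of the mouth (underside); z up; round. It fits the mouth 8 mm smaller than its bore; home, its origin is 34 mm below the rim.
- lab_timer: White bench timer lying flat, 62 x 62 x 16 mm, loose; a bystander. Origin: centre of the underside.
- loose_marker: Marker pen with a black cap lying flat, 13 x 135 x 16 mm, long along its own y, loose; a bystander. Origin: centre of the underside.

How it is judged:
At the end, for the whole second after the job is handed in: Each cap sits on its own flask: axes within 8 mm, the roof within 3 mm of lying on the rim, cap within 0.1 rad of upright; every flask stands upright (0.06 rad) within 30 mm of where it started; caps and flasks are at rest (horizontal distance between cap_35 and flask_small_narrow below 0.008 m and z of cap_35 in the frame of flask_small_narrow between 0.063 and 0.069 m and angle between each of cap_35, cap_45, cap_55, cap_65's own z axis and vertical below 0.1 rad and angle between each of flask_small_narrow, flask_tall_narrow, flask_small_wide, flask_tall_wide's own z axis and vertical below 0.06 rad and distance of each of flask_small_narrow, flask_tall_narrow, flask_small_wide, flask_tall_wide from where it was at the start of the episode below 0.03 m and linear speed of each of cap_35, flask_small_narrow, cap_45, flask_tall_narrow, cap_55, flask_small_wide, cap_65, flask_tall_wide below 0.02 m/s and horizontal distance between cap_45 and flask_tall_narrow below 0.008 m and z of cap_45 in the frame of flask_tall_narrow between 0.103 and 0.109 m and horizontal distance between cap_55 and flask_small_wide below 0.008 m and z of cap_55 in the frame of flask_small_wide between 0.059 and 0.065 m and horizontal distance between cap_65 and flask_tall_wide below 0.008 m and z of cap_65 in the frame of flask_tall_wide between 0.093 and 0.099 m); the robot touches nothing.
It fails at once if a flask is knocked over (angle between any of flask_small_narrow, flask_tall_narrow, flask_small_wide, flask_tall_wide's own z axis and vertical above 0.5 rad).
It fails at once if the timer is pushed about (more than 30 mm) (distance of lab_timer from where it was at the start of the episode above 0.03 m).
It fails at once if the marker pen is pushed about (more than 30 mm) (distance of loose_marker from where it was at the start of the episode above 0.03 m).
It also fails if it takes over 102 s, if anything falls off the work surface, if the arm or the gripper's body presses on something with over 40 N, if the wrist force passes 120 N, or if a joint passes its speed limit or range.

## Working session

There is one attempt and no reset: what is moved stays moved. The work goes in short steps, Python scripts to look and compute and a tool call to move; the robot and the scene stay as the last step left them, time stands still between calls to the robot, and variables do not carry over. Pictures are saved under pics/ and viewed, at most 14 in all, crops included, and the job is handed in when it is done.

Besides the shell and the picture viewer there is one more tool, called after "Request:" as name([rows], argument=value, ...), one row to a line, values as JSON. play_rows: Moves the arm, as the interface text tells. Its arguments: {"type":"object","properties":{"motion":{"type":"array","items":{"type":"array","items":{"type":"number"}}},"newtons":{"type":"number"}},"required":["motion"]}

```bash
mkdir -p pics; ls; python3 - <<'E'
from rig import manip
import cv2,pickle
s=manip.get_state();print(s)
for n in("side","top"):
    d=manip.get_image(n);pickle.dump(d,open(f"{n}0.pkl","wb"));cv2.imwrite(f"pics/{n}0.png",d["img"][:,:,::-1])
    print(n,-d["R"].T@d["t"],d["R"],d["fx"],d["cx"],d["cy"],d["D"])
E
```

```text
pics
{'clock': 0.0, 'qpos': array([ 1.04299545e+00,  2.76621683e-01,  1.50614182e+00, -1.81029946e-06,
        1.36066735e+00, -1.20980759e-01]), 'qd': array([ 1.52789638e-04,  5.09967686e-05, -4.88763387e-04,  3.58406706e-04,
        7.35219974e-04,  4.23302088e-04]), 'effort': array([-2.66016374e-03, -4.16779947e+01, -2.45806825e+01, -6.34213320e-04,
        1.09330821e-02, -1.53623051e-05]), 'position': array([0.22725443, 0.52762102, 0.23042101]), 'ee_rot': array([-2.92106566e-04,  2.02009983e-01,  9.79383031e-01, -8.71444745e-04]), 'contact_force': array([-0.29558967,  0.32497473, -0.03499616]), 'moment': array([-0.02084372, -0.01874568, -0.01334099]), 'gripper_force': 0.0, 'width': 0.08560190391456343}
side [0.31669523 0.99185022 0.91857296] [[-0.97159822 -0.23574797 -0.02048905]
 [-0.13847785  0.63664702 -0.7586201 ]
 [ 0.19188744 -0.73423666 -0.65121098]] 491.2608919117982 323.13718025894826 234.58816065219324 [0.00478656 0.         0.         0.         0.        ]
top [0.34782896 0.00276608 1.0313772 ] [[-0.05497691 -0.99848194 -0.00336906]
 [-0.97313872  0.05433635 -0.22371544]
 [ 0.22355889 -0.00902062 -0.97464868]] 452.5158023171534 327.83237790917866 235.95970451052486 [-0.07536049  0.          0.          0.          0.        ]
```

View pics/side0.png

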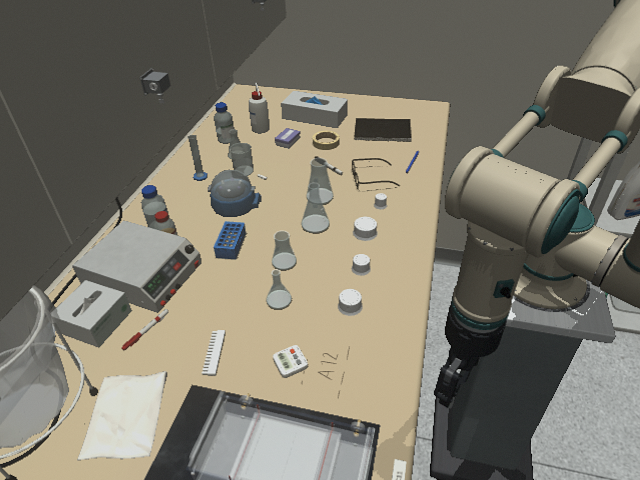

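View pics/top0.png

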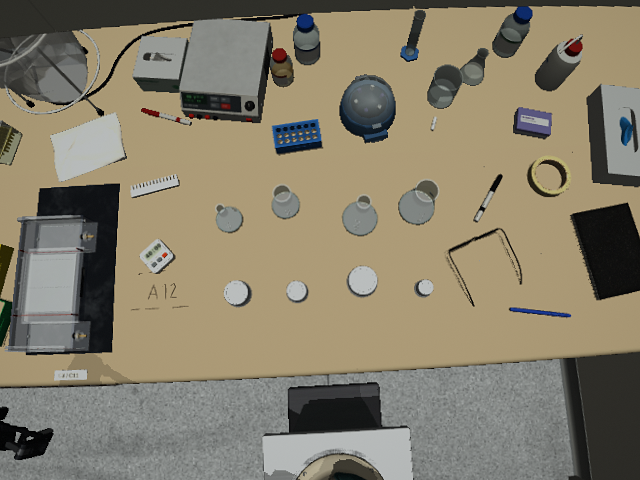

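The top view shows caps at about (236,293), (297,291), (362,281) and (425,288). The flasks are at (229,218) small narrow, (286,203) small wide, (360,215) tall narrow and (417,205) tall wide. The pen is at (488,198) and the timer at (156,256). Next I'll make enlarged crops and segment the caps.

```bash
cat > h.py <<'E'
import cv2,pickle,numpy as np
def K(d): return np.array([[d["fx"],0,d["cx"]],[0,d["fy"],d["cy"]],[0,0,1]])
def px2w(d,uv,z):
    p=cv2.undistortPoints(np.array(uv,float).reshape(-1,1,2),K(d),d["D"]).reshape(-1,2)
    r=np.c_[p,np.ones(len(p))]@d["R"]; c=-d["R"].T@d["t"]
    return c+r*((z-c[2])/r[:,2])[:,None]
def w2px(d,X):
    return cv2.projectPoints(np.array(X,float).reshape(-1,1,3),cv2.Rodrigues(d["R"])[0],d["t"],K(d),d["D"])[0].reshape(-1,2)
def ring(x,y,z,dia,n=48):
    a=np.linspace(0,2*np.pi,n,endpoint=False);return np.c_[x+dia/2*np.cos(a),y+dia/2*np.sin(a),np.full(n,z)]
def load(n): return pickle.load(open(n,"rb"))
E
python3 - <<'E'
from h import *
for n,(u0,v0,w,h_) in {"top":(205,170,250,140),"side":(250,145,150,180)}.items():
    d=load(n+"0.pkl")
    im=d["img"]
    cv2.imwrite(f"pics/{n}0c.png",cv2.resize(im[v0:v0+h_,u0:u0+w,::-1],None,fx=3.2,fy=3.2,interpolation=cv2.INTER_CUBIC))
d=load("top0.pkl")
# caps: roof by depth
rz=d["range_z"];v,u=np.mgrid[:480,:640]
p=cv2.undistortPoints(np.c_[u.ravel(),v.ravel()].astype(float).reshape(-1,1,2),K(d),d["D"]).reshape(-1,2)
X=(np.c_[p,np.ones(len(p))]*rz.reshape(-1,1)-d["t"])@d["R"];X=X.reshape(480,640,3)
Z=X[...,2]
print("table z",np.median(Z[300:330,200:450]))
g=d["img"].astype(int)
for c in [(236,293),(297,291),(362,281),(425,288)]:
    sl=np.s_[c[1]-25:c[1]+25,c[0]-25:c[0]+25]
    m=(g[sl].min(2)>170).astype(np.uint8)
    n,l,st,ce=cv2.connectedComponentsWithStats(m);k=1+np.argmax(st[1:,4])
    cc=ce[k]+[c[0]-25,c[1]-25]
    P=px2w(d,np.argwhere(l==k)[:,::-1]+[c[0]-25,c[1]-25],.036)
    (cx,cy),r=cv2.minEnclosingCircle(P[:,:2].astype(np.float32))
    zz=X[sl][(Z[sl]>.025)&(Z[sl]<.06)]
    print(c,P.mean(0),"enc",cx,cy,2*r,"area dia",np.sqrt(len(P)*4/np.pi),"depth",zz.mean(0),np.ptp(zz,0))
E
```

```text
table z 0.0007760157433718575
(236, 293) [0.46063255 0.20439098 0.036     ] enc 0.4608704447746277 0.2044047713279724 0.05172844976186752 area dia 22.792141940852034 depth [0.46064527 0.20277929 0.03567868] [0.0545302  0.05429137 0.01544774]
(297, 291) [0.45772902 0.07041991 0.036     ] enc 0.4583008885383606 0.07023384422063828 0.04200674220919609 area dia 18.5411616971131 depth [0.45810452 0.07075157 0.03589129] [0.0442298  0.04376335 0.01597876]
(362, 281) [ 0.47276431 -0.07782644  0.036     ] enc 0.47306692600250244 -0.07777625322341919 0.061418384313583374 area dia 27.17496892263898 depth [ 0.47283976 -0.07667592  0.03604231] [0.06526039 0.06302601 0.01745178]
(425, 288) [ 0.44941955 -0.21559996  0.036     ] enc 0.4494938850402832 -0.21555763483047485 0.03204435855150223 area dia 14.093451279891855 depth [ 0.44937912 -0.21433982  0.03573678] [0.03395018 0.03433    0.01735438]
```

View pics/top0c.png

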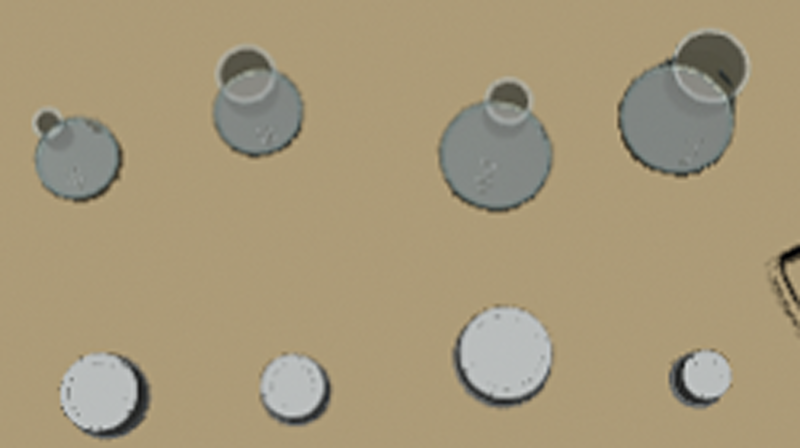

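View pics/side0c.png

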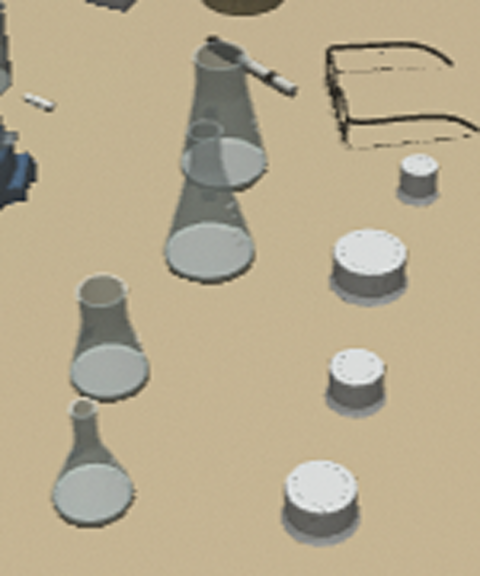

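```bash
python3 - <<'E'
from h import *
T=load("top0.pkl");S=load("side0.pkl")
F={"sn":(.1,(48,122),(78,159),(83,408),(93,494)),"sw":(.096,(246,73),(258,110),(103,291),(110,371)),
"tn":(.14,(508,101),(496,155),(205,130),(210,251)),"tw":(.13,(711,66),(677,118),(218,54),(223,163))}
f=lambda c,o:(np.array(c)+.5)/3.2-.5+o
for k,(h,a,b,c,e) in F.items():
    r=[px2w(T,f(a,(205,170)),h),px2w(T,f(b,(205,170)),0.002),px2w(S,f(c,(250,145)),h),px2w(S,f(e,(250,145)),.002)]
    print(k,np.round(np.vstack(r)[:,:2]*1000,1).tolist())
for k,c in {"55":(320,487),"45":(357,367),"65":(369,251),"35":(419,164)}.items():
    print(k,np.round(px2w(S,f(c,(250,145)),.036)*1000,1))
E
```

```text
sn [[636.6, 223.4], [637.2, 224.3], [635.4, 224.8], [636.8, 221.5]]
sw [[664.8, 89.2], [667.3, 89.9], [662.0, 90.8], [664.7, 85.9]]
tn [[621.5, -82.6], [622.9, -84.0], [620.7, -83.3], [621.7, -87.2]]
tw [[641.3, -218.6], [643.9, -220.3], [643.5, -218.9], [643.1, -222.7]]
55 [[460.4 206.2  36. ]]
45 [[456.7  71.7  36. ]]
65 [[472.9 -76.9  36. ]]
35 [[ 449.2 -214.8   36. ]]
```

Request:
play_rows([
  [-1.3, -0.8, 0, -1, 85],
  [-2.6, -1.6, 0, -2, 85],
  [-3.9, -2.3, 0, -2.33, 85],
  [-5.2, -3.1, 0, -2.33, 85],
  [-6.5, -3.9, 0, -2.33, 85],
], newtons=30)

```text
clock: 0.72
position: [0.4053, 0.2802, 0.2311]
ee_rot: [-0.0, -0.0, 1.0, 0.0]
contact_force: [0.7, 0.5, -1.2]
width: 0.0851
gripper_force: 0.0
```

```bash
cat > go.py <<'E'
import sys
from rig import manip
from scipy.spatial.transform import Rotation as Ro
import numpy as np
s=manip.get_state();q=s["ee_rot"];R=Ro.from_quat(q[[1,2,3,0]]);M=R.as_matrix()
g=np.array(list(map(float,sys.argv[1:4])))/1000
print("t",s["clock"],"pos",np.round(s["position"]*1000,1),"tilt",np.round(M[:2,2],4),"yaw err deg",np.degrees(np.arctan2(M[0,1],M[1,1])).round(2),"w",s["width"],"F",s["contact_force"].round(1))
print("units",np.round(M.T@(g-s["position"])/.04,3))
E
python3 go.py 460.5 205 100
```

```text
t 0.725 pos [405.3 280.2 231.1] tilt [-0.0001  0.0001] yaw err deg -0.01 w 0.08509014618946381 F [ 0.7  0.5 -1.2]
units [-1.38  -1.882  3.277]
```

Request:
play_rows([
  [-0.7, -1, 0.8, 0, 85],
  [-1.38, -1.9, 1.8, 0, 85],
  [-1.38, -1.9, 3.2, 0, 85],
  [-1.38, -1.9, 3.28, 0, 85],
])

```text
clock: 1.23
position: [0.4563, 0.2043, 0.0966]
ee_rot: [-0.005, 0.001, 1.0, -0.001]
contact_force: [-0.3, -0.1, 0.3]
width: 0.085
gripper_force: 0.0
```

```bash
python3 go.py 460.5 205 3; python3 - <<'E'
from rig import manip
import cv2
d=manip.get_image("side");cv2.imwrite("pics/s1.png",cv2.resize(d["img"][200:400,260:480,::-1],None,fx=3,fy=3))
E
```

```text
t 1.225 pos [456.3 204.3  96.6] tilt [-0.0099 -0.0027] yaw err deg 0.09 w 0.0849827866184082 F [-0.3 -0.1  0.3]
units [-0.129  0.024  2.338]
```

View pics/s1.png

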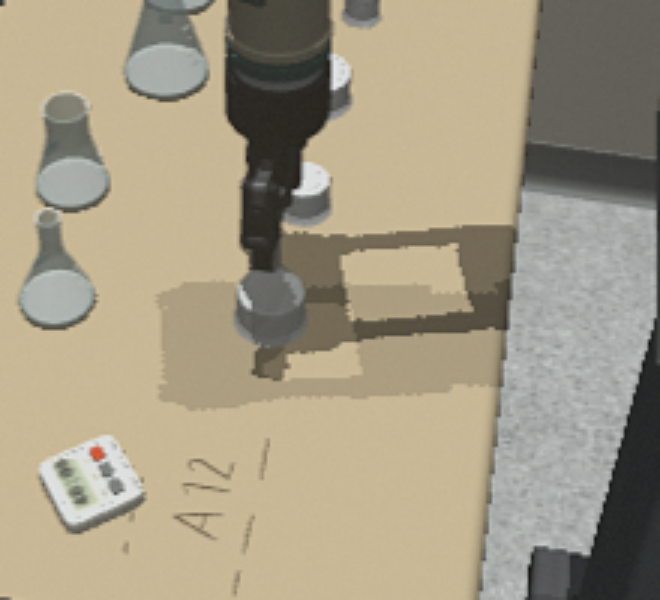

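The gripper is above cap_55, which appears at about (270,305) in the crop. The arm was still settling, so I'll go down from the commanded pose.

Request:
play_rows([
  [0, 0.02, 0.8, 0, 85],
  [0, 0.02, 1.6, 0, 85],
  [0, 0.02, 2.2, 0, 85],
  [0, 0.02, 2.42, 0, 85],
  [0, 0.02, 2.42, 0, 85],
])

```text
clock: 1.9
position: [0.4607, 0.2075, 0.0044]
ee_rot: [0.001, -0.0, 1.0, 0.0]
contact_force: [0.1, 0.2, 0.2]
width: 0.0849
gripper_force: 0.0
```

```bash
python3 go.py 460.5 205 3
```

```text
t 1.9 pos [460.7 207.5   4.4] tilt [0.002  0.0006] yaw err deg -0.05 w 0.0848599861684865 F [0.1 0.2 0.2]
units [ 0.006 -0.063  0.036]
```

Request:
play_rows([
  [0, -0.05, 0.02, 0, 70],
  [0, -0.05, 0.02, 0, 48],
  [0, -0.05, 0.02, 0, 48],
  [0, -0.05, 0.02, 0, 48],
  [0, -0.05, 0.02, 0, 48],
], newtons=30)

```text
clock: 2.52
position: [0.4606, 0.2052, 0.0035]
ee_rot: [0.001, 0.0, 1.0, 0.0]
contact_force: [-1.7, 0.9, 6.5]
width: 0.0558
gripper_force: 31.1
```

```bash
python3 go.py 460.5 205 190; python3 - <<'E'
from rig import manip
import cv2
d=manip.get_image("side");cv2.imwrite("pics/s2.png",cv2.resize(d["img"][200:400,260:480,::-1],None,fx=3,fy=3))
E
```

```text
t 2.525 pos [460.6 205.2   3.5] tilt [0.0019 0.001 ] yaw err deg 0.02 w 0.05579125026360358 F [-1.7  0.9  6.5]
units [-0.008  0.    -4.663]
```

View pics/s2.png

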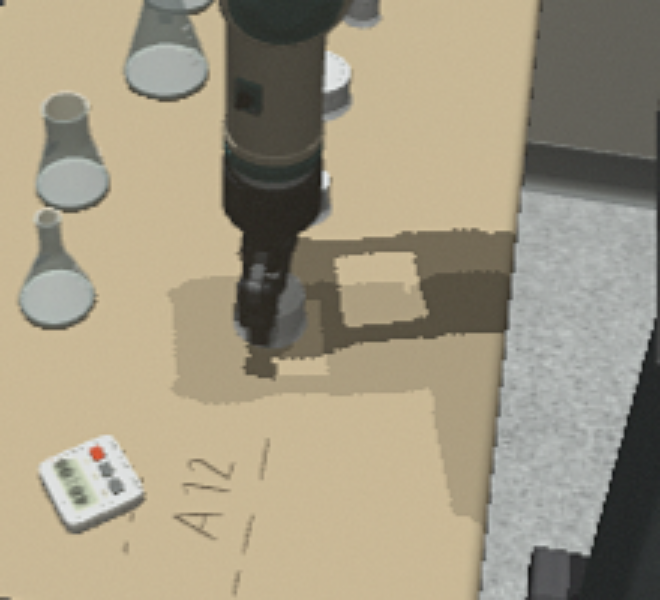

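Cap_55 is gripped at (270,305), with the opening at 55.8 mm. I'll lift it.

Request:
play_rows([
  [0, 0, -0.3, 0, 48],
  [0, 0, -1.5, 0, 48],
  [0, 0, -3, 0, 48],
  [0, 0, -4.3, 0, 48],
  [0, 0, -4.65, 0, 48],
])

```text
clock: 3.2
position: [0.4616, 0.2052, 0.1928]
ee_rot: [0.004, 0.0, 1.0, 0.001]
contact_force: [-0.2, 0.6, -0.0]
width: 0.0557
gripper_force: 32.1
```

```bash
python3 go.py 665 89.5 190
```

```text
t 3.2 pos [461.6 205.2 192.8] tilt [0.0074 0.002 ] yaw err deg 0.01 w 0.05566491226494336 F [-0.2  0.6 -0. ]
units [-5.085 -2.891  0.101]
```

Request:
play_rows([
  [-1, -0.6, 0, 0, 48],
  [-2.3, -1.3, 0, 0, 48],
  [-3.6, -2, 0, 0, 48],
  [-4.7, -2.65, 0, 0, 48],
  [-5.1, -2.89, 0, 0, 48],
])

```text
clock: 3.82
position: [0.6652, 0.087, 0.1865]
ee_rot: [-0.001, 0.001, 1.0, -0.0]
contact_force: [0.1, 0.2, 0.2]
width: 0.0556
gripper_force: 32.1
```

Request:
play_rows([
  [0, 0, 0.5, 0, 48],
  [0, 0, 1, 0, 48],
  [0, 0, 1.2, 0, 48],
  [0, 0, 1.2, 0, 48],
  [0, 0, 1.2, 0, 48],
])

```text
clock: 4.45
position: [0.664, 0.0894, 0.1414]
ee_rot: [0.001, -0.0, 1.0, 0.0]
contact_force: [0.7, 0.1, 0.6]
width: 0.0556
gripper_force: 32.1
```

```bash
python3 go.py 665 89.5 65.5; python3 - <<'E'
from rig import manip
import cv2,numpy as np
a=manip.get_image("side")["img"][160:320,220:370,::-1];b=manip.get_image("top")["img"][120:280,200:350,::-1]
cv2.imwrite("pics/s3.png",cv2.resize(np.hstack([a,b]),None,fx=2.6,fy=2.6,interpolation=cv2.INTER_CUBIC))
E
```

```text
t 4.45 pos [664.   89.4 141.4] tilt [0.0013 0.0002] yaw err deg -0.01 w 0.05559001565338674 F [0.7 0.1 0.6]
units [-0.022  0.003  1.897]
```

View pics/s3.png

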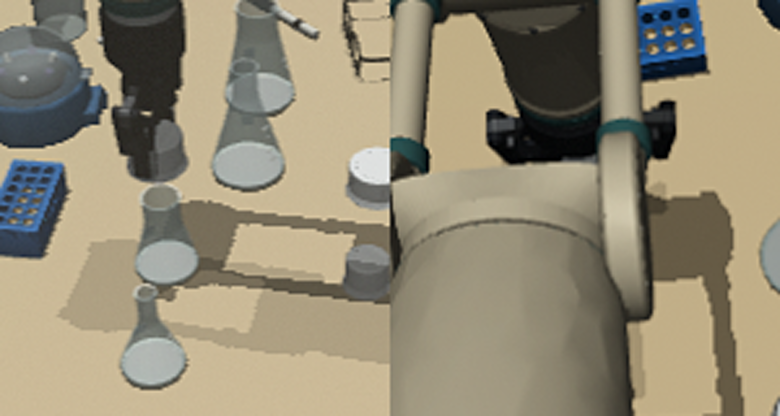

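The side crop shows the cap held about 40 mm over the small wide mouth at (160,195), in line with it. I'll lower it gradually and watch the force.

Request:
play_rows([
  [-0.02, 0, 0.5, 0, 48],
  [-0.02, 0, 0.9, 0, 48],
  [-0.02, 0, 1.1, 0, 48],
  [-0.02, 0, 1.25, 0, 48],
  [-0.02, 0, 1.3, 0, 48],
])

```text
clock: 5.18
position: [0.6646, 0.0891, 0.0884]
ee_rot: [0.0, 0.0, 1.0, 0.0]
contact_force: [0.4, 0.6, -0.5]
width: 0.0552
gripper_force: 32.1
```

Request:
play_rows([
  [0, 0, 0.2, 0, 48],
  [0, 0, 0.4, 0, 48],
  [0, 0, 0.5, 0, 48],
  [0, 0, 0.55, 0, 48],
  [0, 0, 0.57, 0, 48],
])

```text
clock: 5.8
position: [0.6646, 0.0891, 0.0661]
ee_rot: [0.0, 0.0, 1.0, 0.0]
contact_force: [-2.3, -0.1, 3.3]
width: 0.0553
gripper_force: 32.4
```

```bash
python3 go.py 665 89.5 65.5
```

```text
t 5.8 pos [664.6  89.1  66.1] tilt [0.0001 0.    ] yaw err deg 0.01 w 0.05527214383377538 F [-2.3 -0.1  3.3]
units [-0.011  0.01   0.016]
```

Request:
play_rows([
  [0, 0, 0, 0, 60],
  [0, 0, 0, 0, 68],
  [0, 0, 0, 0, 75],
  [0, 0, 0, 0, 75],
  [0, 0, -0.3, 0, 75],
])

```text
clock: 6.42
position: [0.6637, 0.0891, 0.0771]
ee_rot: [-0.001, 0.0, 1.0, -0.0]
contact_force: [0.5, -0.3, 0.0]
width: 0.0751
gripper_force: 0.0
```

Request:
play_rows([
  [0, 0, -0.5, 0, 80],
  [0, 0, -1.5, 0, 80],
  [0, 0, -2.5, 0, 80],
  [0, 0, -3.3, 0, 80],
  [0, 0, -3.3, 0, 80],
])

```text
clock: 7.05
position: [0.6665, 0.0892, 0.2141]
ee_rot: [0.004, 0.0, 1.0, 0.0]
contact_force: [-0.6, 0.2, -0.2]
width: 0.0796
gripper_force: 0.0
```

```bash
python3 go.py 457.5 71 190
```

```text
t 7.05 pos [666.5  89.2 214.1] tilt [0.008  0.0003] yaw err deg 0.01 w 0.07957535552387707 F [-0.6  0.2 -0.2]
units [ 5.23  -0.456  0.56 ]
```

Request:
play_rows([
  [1.2, -0.1, 0, 0, 80],
  [2.6, -0.25, 0.2, 0, 80],
  [4, -0.4, 0.8, 0, 80],
  [5, -0.45, 1.6, 0, 80],
  [5.18, -0.45, 2.4, 0, 80],
])

```text
clock: 7.68
position: [0.453, 0.0712, 0.1123]
ee_rot: [-0.002, 0.0, 1.0, 0.0]
contact_force: [-0.4, -0.7, -0.0]
width: 0.08
gripper_force: 0.0
```

```bash
python3 go.py 457.5 71 5; python3 - <<'E'
from rig import manip
import cv2,numpy as np
a=manip.get_image("side")["img"][160:320,220:420,::-1]
cv2.imwrite("pics/s4.png",cv2.resize(a,None,fx=3.5,fy=3.5,interpolation=cv2.INTER_CUBIC))
E
```

```text
t 7.675 pos [453.   71.2 112.3] tilt [-0.003   0.0001] yaw err deg 0.01 w 0.08002047473517107 F [-0.4 -0.7 -0. ]
units [-0.122 -0.004  2.683]
```

View pics/s4.png

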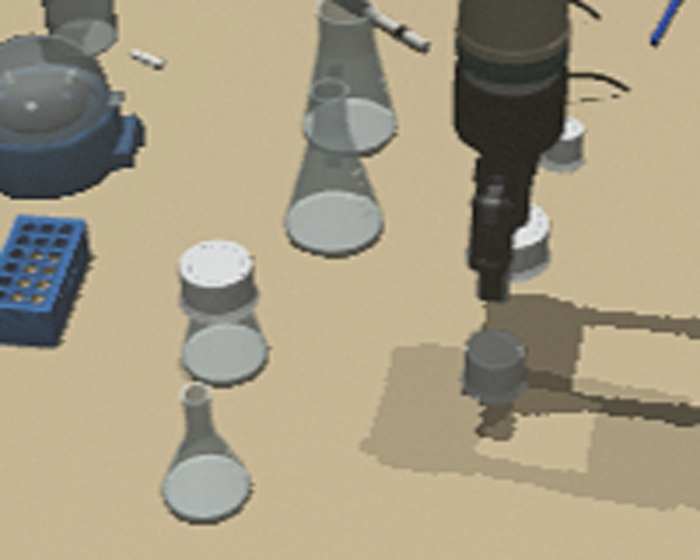

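Cap_55 sits level on the small wide flask at (218,275), and the gripper is over cap_45 at (495,365). I'll go down.

Request:
play_rows([
  [0, 0, 0.9, 0, 80],
  [0, 0, 1.7, 0, 80],
  [0, 0, 2.4, 0, 75],
  [0, 0, 2.65, 0, 70],
  [0, 0, 2.65, 0, 65],
])

```text
clock: 8.35
position: [0.4574, 0.0712, 0.0074]
ee_rot: [-0.001, 0.0, 1.0, 0.0]
contact_force: [0.4, 0.6, 0.5]
width: 0.0653
gripper_force: 0.0
```

```bash
python3 go.py 457.5 71 5
```

```text
t 8.35 pos [457.4  71.2   7.4] tilt [-0.0012  0.0001] yaw err deg 0.01 w 0.06525984522550894 F [0.4 0.6 0.5]
units [-0.004 -0.005  0.06 ]
```

Request:
play_rows([
  [0, 0, 0.06, 0, 55],
  [0, 0, 0.06, 0, 38],
  [0, 0, 0.06, 0, 38],
  [0, 0, 0.06, 0, 38],
  [0, 0, 0.06, 0, 38],
])

```text
clock: 8.98
position: [0.4581, 0.0713, 0.0059]
ee_rot: [0.001, 0.0, 1.0, 0.0]
contact_force: [0.4, 1.2, 6.2]
width: 0.0451
gripper_force: 30.6
```

Request:
play_rows([
  [0, 0, -0.3, 0, 38],
  [0, 0, -1.5, 0, 38],
  [0, 0, -3, 0, 38],
  [0, 0, -4.3, 0, 38],
  [0, 0, -4.9, 0, 38],
])

```text
clock: 9.6
position: [0.4582, 0.071, 0.205]
ee_rot: [0.003, 0.0, 1.0, -0.0]
contact_force: [-0.8, -0.4, -1.4]
width: 0.0449
gripper_force: 30.9
```

```bash
python3 go.py 621.5 -83.5 200
```

```text
t 9.6 pos [458.2  71.  205. ] tilt [ 0.0051 -0.0002] yaw err deg 0.01 w 0.04493524078787265 F [-0.8 -0.4 -1.4]
units [-4.082 -3.863  0.145]
```

Request:
play_rows([
  [-0.9, -0.9, 0, 0, 38],
  [-1.9, -1.8, 0, 0, 38],
  [-3, -2.8, 0, 0, 38],
  [-3.8, -3.6, 0, 0, 38],
  [-4.09, -3.86, 0, 0, 38],
])

```text
clock: 10.22
position: [0.622, -0.0854, 0.2008]
ee_rot: [-0.0, 0.001, 1.0, -0.0]
contact_force: [-0.0, 0.8, 0.1]
width: 0.0452
gripper_force: 30.9
```

Request:
play_rows([
  [0, 0, 0.2, 0, 38],
  [0, 0, 0.4, 0, 38],
  [0, 0, 0.4, 0, 38],
  [0, 0, 0.4, 0, 38],
])

```text
clock: 10.72
position: [0.6204, -0.0824, 0.1856]
ee_rot: [0.0, -0.0, 1.0, 0.0]
contact_force: [-0.2, 1.0, 0.3]
width: 0.0452
gripper_force: 30.9
```

```bash
python3 go.py 621.5 -83.5 112; python3 - <<'E'
from rig import manip
import cv2,numpy as np
a=manip.get_image("side")["img"][100:260,220:420,::-1]
cv2.imwrite("pics/s5.png",cv2.resize(a,None,fx=3.5,fy=3.5,interpolation=cv2.INTER_CUBIC))
E
```

```text
t 10.725 pos [620.4 -82.4 185.6] tilt [0.0001 0.0002] yaw err deg -0.05 w 0.045187845233785294 F [-0.2  1.   0.3]
units [-0.027 -0.027  1.841]
```

View pics/s5.png

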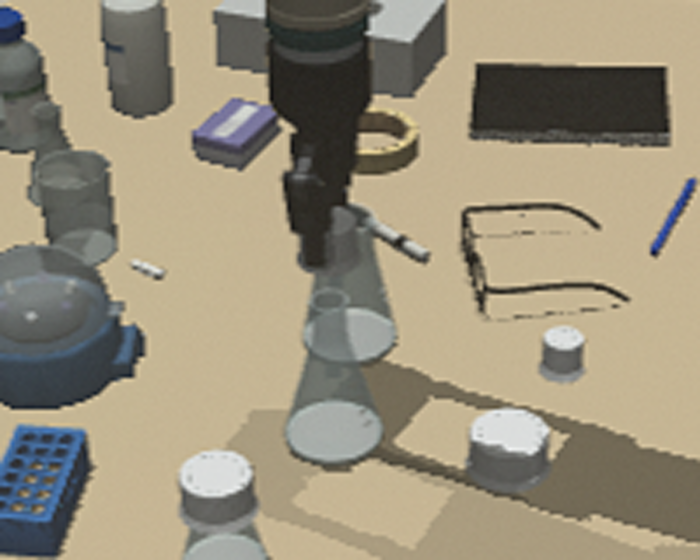

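The cap is at about (325,255), above the tall narrow mouth at (330,300) and lined up with it. I'll lower it.

Request:
play_rows([
  [-0.02, -0.02, 0.4, 0, 38],
  [-0.02, -0.02, 0.8, 0, 38],
  [-0.02, -0.02, 1.05, 0, 38],
  [-0.02, -0.02, 1.2, 0, 38],
  [-0.02, -0.02, 1.25, 0, 38],
])

```text
clock: 11.4
position: [0.6216, -0.0841, 0.1347]
ee_rot: [-0.0, 0.0, 1.0, 0.0]
contact_force: [-0.6, -0.9, 0.0]
width: 0.0453
gripper_force: 30.9
```

Request:
play_rows([
  [0, 0, 0.2, 0, 38],
  [0, 0, 0.4, 0, 38],
  [0, 0, 0.5, 0, 38],
  [0, 0, 0.56, 0, 38],
  [0, 0, 0.58, 0, 38],
])

```text
clock: 12.02
position: [0.6218, -0.0841, 0.1125]
ee_rot: [0.0, 0.0, 1.0, 0.0]
contact_force: [-0.3, -0.0, 3.0]
width: 0.0455
gripper_force: 31.2
```

```bash
python3 go.py 621.5 -83.5 112
```

```text
t 12.025 pos [621.8 -84.1 112.5] tilt [0.0003 0.    ] yaw err deg 0.0 w 0.0455478538645675 F [-0.3 -0.   3. ]
units [0.008 0.014 0.011]
```

Contact came at the expected height, so I'll release and retreat. Next is cap_65.

Request:
play_rows([
  [0, 0, 0, 0, 50],
  [0, 0, 0, 0, 58],
  [0, 0, 0, 0, 66],
  [0, 0, 0, 0, 66],
  [0, 0, -0.3, 0, 66],
])

```text
clock: 12.65
position: [0.6209, -0.0839, 0.1235]
ee_rot: [-0.001, 0.0, 1.0, 0.0]
contact_force: [-0.8, 0.5, -0.3]
width: 0.0658
gripper_force: 0.0
```

Request:
play_rows([
  [0, 0, -0.5, 0, 75],
  [0, 0, -1.2, 0, 85],
  [0, 0, -2, 0, 85],
  [0, 0, -2.3, 0, 85],
  [0, 0, -2.3, 0, 85],
])

```text
clock: 13.28
position: [0.6221, -0.0841, 0.2171]
ee_rot: [0.001, 0.0, 1.0, -0.0]
contact_force: [-0.6, 1.3, -0.2]
width: 0.0852
gripper_force: 0.0
```

```bash
python3 go.py 473 -77.5 60
```

```text
t 13.275 pos [622.1 -84.1 217.1] tilt [ 0.002  -0.0004] yaw err deg 0.01 w 0.08522219838203426 F [-0.6  1.3 -0.2]
units [3.735 0.167 3.919]
```

Request:
play_rows([
  [1, 0.05, 0, 0, 85],
  [2.2, 0.1, 0.5, 0, 85],
  [3.3, 0.16, 1.3, 0, 85],
  [3.72, 0.16, 2.3, 0, 85],
  [3.72, 0.16, 2.9, 0, 85],
])

```text
clock: 13.9
position: [0.4688, -0.0766, 0.0973]
ee_rot: [-0.003, 0.0, 1.0, 0.001]
contact_force: [1.2, -0.4, 0.6]
width: 0.0847
gripper_force: 0.0
```

Request:
play_rows([
  [0, 0, 0.2, 0, 85],
  [0, 0, 0.2, 0, 85],
])

```text
clock: 14.15
position: [0.4727, -0.0776, 0.0915]
ee_rot: [-0.001, 0.0, 1.0, 0.0]
contact_force: [-0.4, 0.0, 0.8]
width: 0.0849
gripper_force: 0.0
```

```bash
python3 go.py 473 -77.5 2
```

```text
t 14.15 pos [472.7 -77.6  91.5] tilt [-0.0015  0.0006] yaw err deg 0.01 w 0.08485265415793299 F [-0.4  0.   0.8]
units [-0.01   0.     2.237]
```

Request:
play_rows([
  [0, 0, 0.7, 0, 85],
  [0, 0, 1.4, 0, 85],
  [0, 0, 1.95, 0, 85],
  [0, 0, 2.2, 0, 85],
  [0, 0, 2.2, 0, 80],
])

```text
clock: 14.78
position: [0.4734, -0.0777, 0.0042]
ee_rot: [0.0, 0.0, 1.0, 0.0]
contact_force: [0.6, -1.2, 0.2]
width: 0.0804
gripper_force: 0.0
```

```bash
python3 go.py 473 -77.5 2
```

```text
t 14.775 pos [473.4 -77.7   4.2] tilt [0.0001 0.0001] yaw err deg 0.0 w 0.08037870575578634 F [ 0.6 -1.2  0.2]
units [0.01  0.005 0.054]
```

Request:
play_rows([
  [0, 0, 0.05, 0, 70],
  [0, 0, 0.05, 0, 58],
  [0, 0, 0.05, 0, 58],
  [0, 0, 0.05, 0, 58],
  [0, 0, 0.05, 0, 58],
])

```text
clock: 15.4
position: [0.4738, -0.0776, 0.0029]
ee_rot: [0.001, 0.0, 1.0, -0.0]
contact_force: [0.1, 2.2, 5.7]
width: 0.0669
gripper_force: 32.8
```

Request:
play_rows([
  [0, 0, -0.3, 0, 58],
  [0, 0, -1.5, 0, 58],
  [0, 0, -3, 0, 58],
  [0, 0, -4.3, 0, 58],
  [0, 0, -4.9, 0, 58],
])

```text
clock: 16.02
position: [0.4738, -0.0782, 0.2019]
ee_rot: [0.003, 0.0, 1.0, -0.001]
contact_force: [-0.2, -0.6, 0.4]
width: 0.0664
gripper_force: 34.0
```

```bash
python3 go.py 643 -219.5 200
```

```text
t 16.025 pos [473.8 -78.2 201.9] tilt [ 0.0051 -0.0022] yaw err deg 0.0 w 0.06636165928830907 F [-0.2 -0.6  0.4]
units [-4.229 -3.532  0.077]
```

Request:
play_rows([
  [-0.9, -0.8, 0, 0, 58],
  [-2, -1.7, 0, 0, 58],
  [-3.1, -2.6, 0, 0, 58],
  [-3.9, -3.3, 0, 0, 58],
  [-4.24, -3.54, 0, 0, 58],
])

```text
clock: 16.65
position: [0.6436, -0.2215, 0.1975]
ee_rot: [-0.0, 0.001, 1.0, -0.0]
contact_force: [-0.3, 0.8, 0.3]
width: 0.0665
gripper_force: 34.0
```

Request:
play_rows([
  [0, 0, 0.2, 0, 58],
  [0, 0, 0.5, 0, 58],
  [0, 0, 0.6, 0, 58],
  [0, 0, 0.6, 0, 58],
])

```text
clock: 17.15
position: [0.6417, -0.2185, 0.1738]
ee_rot: [-0.001, -0.0, 1.0, 0.0]
contact_force: [0.1, -1.2, 0.3]
width: 0.0666
gripper_force: 34.0
```

```bash
python3 go.py 643 -219.5 99; python3 - <<'E'
from rig import manip
import cv2,numpy as np
a=manip.get_image("side")["img"][100:260,220:420,::-1]
cv2.imwrite("pics/s6.png",cv2.resize(a,None,fx=3.5,fy=3.5,interpolation=cv2.INTER_CUBIC))
E
```

```text
t 17.15 pos [ 641.7 -218.5  173.8] tilt [-0.0011  0.0006] yaw err deg -0.02 w 0.06661074064955423 F [ 0.1 -1.2  0.3]
units [-0.034 -0.025  1.869]
```

View pics/s6.png

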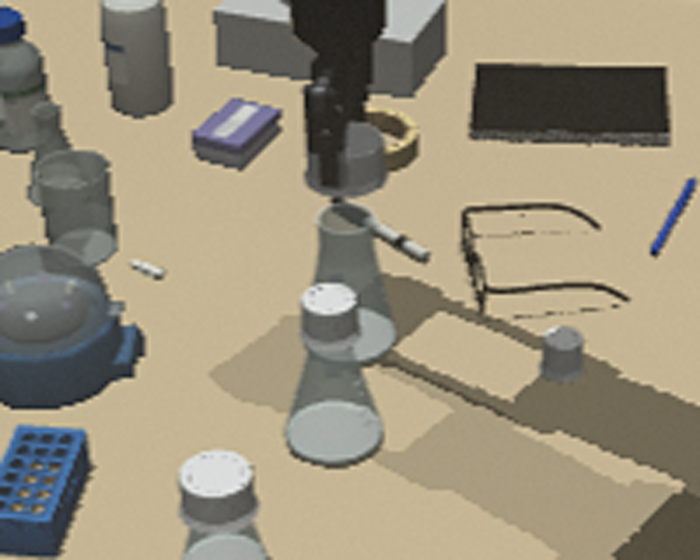

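Cap_45 sits level on the tall narrow flask at (330,315). Cap_65 hangs over the tall wide mouth, at (345,160) above (345,215). I'll lower it.

Request:
play_rows([
  [-0.02, -0.02, 0.4, 0, 58],
  [-0.02, -0.02, 0.8, 0, 58],
  [-0.02, -0.02, 1.05, 0, 58],
  [-0.02, -0.02, 1.25, 0, 58],
  [-0.02, -0.02, 1.3, 0, 58],
])

```text
clock: 17.82
position: [0.6431, -0.22, 0.1212]
ee_rot: [-0.001, 0.0, 1.0, 0.0]
contact_force: [-0.4, 0.6, -0.5]
width: 0.0669
gripper_force: 34.0
```

Request:
play_rows([
  [0, 0, 0.2, 0, 58],
  [0, 0, 0.4, 0, 58],
  [0, 0, 0.5, 0, 58],
  [0, 0, 0.54, 0, 58],
  [0, 0, 0.56, 0, 58],
])

```text
clock: 18.45
position: [0.6434, -0.2201, 0.0998]
ee_rot: [0.0, 0.0, 1.0, -0.0]
contact_force: [0.4, 0.3, -0.3]
width: 0.0664
gripper_force: 34.0
```

```bash
python3 go.py 643 -219.5 99
```

```text
t 18.45 pos [ 643.4 -220.1   99.8] tilt [ 0.0003 -0.    ] yaw err deg 0.01 w 0.06641394373250593 F [ 0.4  0.3 -0.3]
units [0.011 0.015 0.019]
```

Just short of contact. I'll go a little lower and then release.

Request:
play_rows([
  [0, 0, 0.03, 0, 58],
  [0, 0, 0.05, 0, 58],
  [0, 0, 0.05, 0, 58],
])

```text
clock: 18.82
position: [0.6436, -0.2202, 0.0995]
ee_rot: [0.001, 0.0, 1.0, -0.0]
contact_force: [-2.2, 0.4, 7.0]
width: 0.0663
gripper_force: 34.5
```

Request:
play_rows([
  [0, 0, 0, 0, 72],
  [0, 0, 0, 0, 78],
  [0, 0, 0, 0, 84],
  [0, 0, 0, 0, 84],
  [0, 0, -0.3, 0, 84],
])

```text
clock: 19.45
position: [0.6425, -0.2197, 0.1089]
ee_rot: [-0.001, 0.0, 1.0, 0.001]
contact_force: [1.0, 0.1, -0.3]
width: 0.0837
gripper_force: 0.0
```

Request:
play_rows([
  [0, 0, -0.6, 0, 84],
  [0, 0, -1.3, 0, 84],
  [0, 0, -2.1, 0, 84],
  [0, 0, -2.5, 0, 84],
  [0, 0, -2.5, 0, 84],
])

```text
clock: 20.08
position: [0.644, -0.2204, 0.2113]
ee_rot: [0.001, 0.0, 1.0, -0.001]
contact_force: [0.8, 0.0, -0.8]
width: 0.0838
gripper_force: 0.0
```

```bash
python3 go.py 449.5 -215 90
```

```text
t 20.075 pos [ 644.  -220.4  211.3] tilt [ 0.0029 -0.0012] yaw err deg 0.01 w 0.08381635992056224 F [ 0.8  0.  -0.8]
units [4.871 0.137 3.019]
```

Request:
play_rows([
  [1.2, 0.05, 0, 0, 65],
  [2.6, 0.1, 0.3, 0, 65],
  [3.9, 0.13, 1, 0, 65],
  [4.7, 0.13, 2, 0, 65],
  [4.86, 0.13, 2.9, 0, 65],
])

```text
clock: 20.7
position: [0.4452, -0.2135, 0.0916]
ee_rot: [-0.002, 0.001, 1.0, 0.001]
contact_force: [1.0, 0.0, 0.1]
width: 0.0649
gripper_force: 0.0
```

Request:
play_rows([
  [0, 0, 0.1, 0, 65],
  [0, 0, 0.1, 0, 65],
  [0, 0, 0.1, 0, 65],
])

```text
clock: 21.08
position: [0.4506, -0.2156, 0.0908]
ee_rot: [0.001, -0.0, 1.0, -0.001]
contact_force: [0.8, 0.7, -0.5]
width: 0.0649
gripper_force: 0.0
```

```bash
python3 go.py 449.5 -215 6
```

```text
t 21.075 pos [ 450.6 -215.6   90.8] tilt [ 0.0025 -0.0015] yaw err deg -0.02 w 0.06487129912606536 F [ 0.8  0.7 -0.5]
units [0.032 0.018 2.121]
```

Request:
play_rows([
  [0.01, 0.01, 0.7, 0, 65],
  [0.01, 0.01, 1.4, 0, 65],
  [0.01, 0.01, 1.9, 0, 65],
  [0.01, 0.01, 2.08, 0, 60],
  [0.01, 0.01, 2.08, 0, 55],
])

```text
clock: 21.7
position: [0.4492, -0.2147, 0.0069]
ee_rot: [0.0, -0.0, 1.0, -0.0]
contact_force: [0.1, -0.8, -0.4]
width: 0.0554
gripper_force: 0.0
```

```bash
python3 go.py 449.5 -215 6
```

```text
t 21.7 pos [ 449.2 -214.7    6.9] tilt [ 0.0007 -0.0004] yaw err deg -0.01 w 0.055408754634309484 F [ 0.1 -0.8 -0.4]
units [-0.007 -0.008  0.022]
```

Request:
play_rows([
  [0, 0, 0.02, 0, 45],
  [0, 0, 0.02, 0, 28],
  [0, 0, 0.02, 0, 28],
  [0, 0, 0.02, 0, 28],
  [0, 0, 0.02, 0, 28],
])

```text
clock: 22.32
position: [0.4492, -0.2147, 0.0063]
ee_rot: [0.001, 0.0, 1.0, -0.0]
contact_force: [0.0, 1.2, 5.6]
width: 0.035
gripper_force: 29.9
```

Request:
play_rows([
  [0, 0, -0.3, 0, 28],
  [0, 0, -1.5, 0, 28],
  [0, 0, -3, 0, 28],
  [0, 0, -4.3, 0, 28],
  [0, 0, -5.1, 0, 28],
])

```text
clock: 22.95
position: [0.4489, -0.2148, 0.2131]
ee_rot: [0.002, 0.0, 1.0, -0.001]
contact_force: [-0.5, 1.3, -1.1]
width: 0.0352
gripper_force: 30.1
```

```bash
python3 go.py 636.5 223.5 210
```

```text
t 22.95 pos [ 448.9 -214.8  213.1] tilt [ 0.0032 -0.0023] yaw err deg 0.0 w 0.03516437416651661 F [-0.5  1.3 -1.1]
units [-4.69  10.957  0.067]
```

Request:
play_rows([
  [-0.5, 1.1, 0, 0, 28],
  [-1, 2.4, 0, 0, 28],
  [-1.6, 3.7, 0, 0, 28],
  [-2.1, 5, 0, 0, 28],
  [-2.7, 6.3, 0, 0, 28],
])

```text
clock: 23.58
position: [0.5564, 0.0391, 0.2101]
ee_rot: [-0.0, 0.0, 1.0, -0.0]
contact_force: [0.9, -0.5, -0.7]
width: 0.0346
gripper_force: 30.1
```

Request:
play_rows([
  [-0.5, 1.2, 0, 0, 28],
  [-1.1, 2.5, 0, 0, 28],
  [-1.6, 3.7, 0, 0, 28],
  [-1.9, 4.4, 0, 0, 28],
  [-1.98, 4.66, 0, 0, 28],
])

```text
clock: 24.2
position: [0.6357, 0.2254, 0.2093]
ee_rot: [-0.0, -0.001, 1.0, -0.0]
contact_force: [-0.4, -0.7, -0.3]
width: 0.035
gripper_force: 30.1
```

Request:
play_rows([
  [0, 0, 0.4, 0, 28],
  [0, 0, 1, 0, 28],
  [0, 0, 1.5, 0, 28],
  [0, 0, 1.5, 0, 28],
  [0, 0, 1.5, 0, 28],
])

```text
clock: 24.82
position: [0.6358, 0.2229, 0.1502]
ee_rot: [0.0, 0.001, 1.0, -0.0]
contact_force: [0.6, 0.4, -0.2]
width: 0.0347
gripper_force: 30.1
```

```bash
python3 go.py 636.5 223.5 72.5; python3 - <<'E'
from rig import manip
import cv2,numpy as np
a=manip.get_image("side")["img"][160:320,200:400,::-1]
cv2.imwrite("pics/s7.png",cv2.resize(a,None,fx=3.5,fy=3.5,interpolation=cv2.INTER_CUBIC))
E
```

```text
t 24.825 pos [635.8 222.9 150.2] tilt [ 0.0004 -0.0001] yaw err deg 0.07 w 0.034657983643034074 F [ 0.6  0.4 -0.2]
units [-0.016  0.016  1.943]
```

View pics/s7.png

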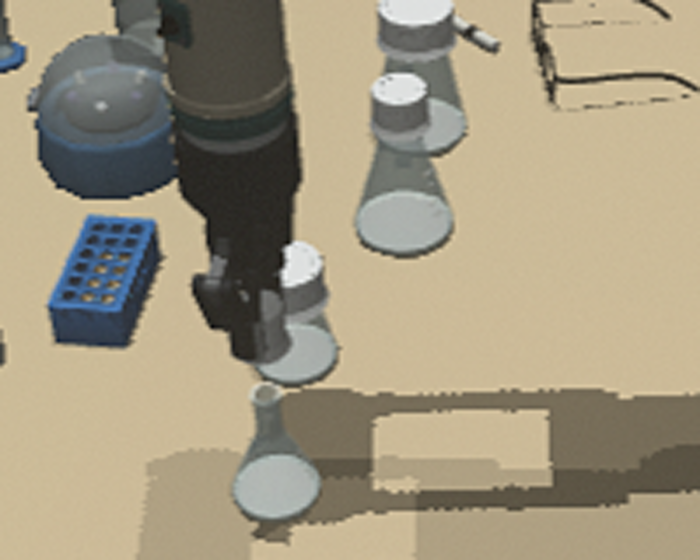

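The other three caps are on. Cap_35, at (263,335), hangs above the slender mouth at (265,392). I'll lower it.

Request:
play_rows([
  [-0.01, 0.01, 0.5, 0, 28],
  [-0.01, 0.01, 0.9, 0, 28],
  [-0.01, 0.01, 1.15, 0, 28],
  [-0.01, 0.01, 1.3, 0, 28],
  [-0.01, 0.01, 1.35, 0, 28],
])

```text
clock: 25.5
position: [0.6362, 0.2244, 0.0955]
ee_rot: [-0.0, 0.0, 1.0, -0.0]
contact_force: [0.1, 0.4, 0.5]
width: 0.0347
gripper_force: 30.1
```

Request:
play_rows([
  [0, 0, 0.2, 0, 28],
  [0, 0, 0.4, 0, 28],
  [0, 0, 0.5, 0, 28],
  [0, 0, 0.56, 0, 28],
  [0, 0, 0.58, 0, 28],
])

```text
clock: 26.12
position: [0.6363, 0.2244, 0.0729]
ee_rot: [0.0, 0.0, 1.0, 0.0]
contact_force: [-1.8, -0.5, 3.4]
width: 0.0349
gripper_force: 30.4
```

```bash
python3 go.py 636.5 223.5 72.5
```

```text
t 26.125 pos [636.3 224.4  72.9] tilt [0.0004 0.0001] yaw err deg 0.01 w 0.034890818748288296 F [-1.8 -0.5  3.4]
units [-0.005 -0.022  0.01 ]
```

Request:
play_rows([
  [0, 0, 0, 0, 40],
  [0, 0, 0, 0, 48],
  [0, 0, 0, 0, 56],
  [0, 0, 0, 0, 56],
  [0, 0, -0.3, 0, 56],
])

```text
clock: 26.75
position: [0.6353, 0.2241, 0.0839]
ee_rot: [-0.001, 0.0, 1.0, -0.0]
contact_force: [-0.4, 1.0, -0.7]
width: 0.056
gripper_force: 0.0
```

Request:
play_rows([
  [0, 0, -0.6, 0, 60],
  [0, 0, -1.3, 0, 60],
  [0, 0, -2.3, 0, 60],
  [0, 0, -3.3, 0, 60],
  [0, 0, -4, 0, 60],
])

```text
clock: 27.38
position: [0.6367, 0.2245, 0.248]
ee_rot: [0.002, 0.0, 1.0, 0.0]
contact_force: [-0.3, 0.5, -0.8]
width: 0.0598
gripper_force: 0.0
```

Request:
play_rows([
  [1, 1, 0, 0, 60],
  [2, 2, 0, 0, 60],
  [3, 3, 0, 0, 60],
  [4, 4, 0, 0, 60],
  [5, 4.5, 0, 0, 60],
])

```text
clock: 28.0
position: [0.4348, 0.4063, 0.2455]
ee_rot: [0.001, -0.001, 1.0, 0.001]
contact_force: [-0.1, 0.3, -0.6]
width: 0.06
gripper_force: 0.0
```

Request:
play_rows([
  [0.5, 1, 0, 0, 60],
  [0.8, 2, 0, 0, 60],
  [0.8, 2.5, 0, 0, 60],
  [0.8, 2.5, 0, 0, 60],
  [0.8, 2.5, 0, 0, 60],
])

```text
clock: 28.62
position: [0.4049, 0.503, 0.2445]
ee_rot: [0.0, 0.001, 1.0, -0.001]
contact_force: [-0.0, -0.5, 0.0]
width: 0.0603
gripper_force: 0.0
```

```bash
python3 - <<'E'
from rig import manip
from h import *
a=manip.get_image("side");b=manip.get_image("top")
pickle.dump(a,open("side1.pkl","wb"));pickle.dump(b,open("top1.pkl","wb"))
i=np.hstack([a["img"][130:330,240:390,::-1],b["img"][150:350,140:390,::-1]])
# depth check of cap roofs in the top camera
d=b;rz=d["range_z"];v,u=np.mgrid[:480,:640]
p=cv2.undistortPoints(np.c_[u.ravel(),v.ravel()].astype(float).reshape(-1,1,2),K(d),d["D"]).reshape(-1,2)
X=(np.c_[p,np.ones(len(p))]*rz.reshape(-1,1)-d["t"])@d["R"];ok=rz.ravel()>0
for n,x,y,h in(("35",.6365,.2235,.102),("45",.6215,-.0835,.142),("55",.665,.0895,.098),("65",.643,-.219,.132)):
    m=ok&(np.hypot(X[:,0]-x,X[:,1]-y)<.045)&(X[:,2]>h-.012)
    P=X[m];A=np.c_[P[:,:2]-[x,y],np.ones(len(P))];k=P[:,2]>h-.006
    c=np.linalg.lstsq(A[k],P[k,2],rcond=None)[0]
    print(n,"centre",P[k].mean(0).round(4),"expected top",h,"slope",c[:2].round(3),k.sum())
cv2.imwrite("pics/end.png",cv2.resize(i,None,fx=2,fy=2,interpolation=cv2.INTER_CUBIC))
E
```

```text
35 centre [0.6346 0.2233 0.1015] expected top 0.102 slope [0.029 0.014] 206
45 centre [ 0.6205 -0.0824  0.142 ] expected top 0.142 slope [ 0.005 -0.012] 347
55 centre [0.663  0.0902 0.0977] expected top 0.098 slope [0.011 0.007] 469
65 centre [ 0.6405 -0.2193  0.1318] expected top 0.132 slope [ 0.021 -0.007] 731
```

View pics/end.png

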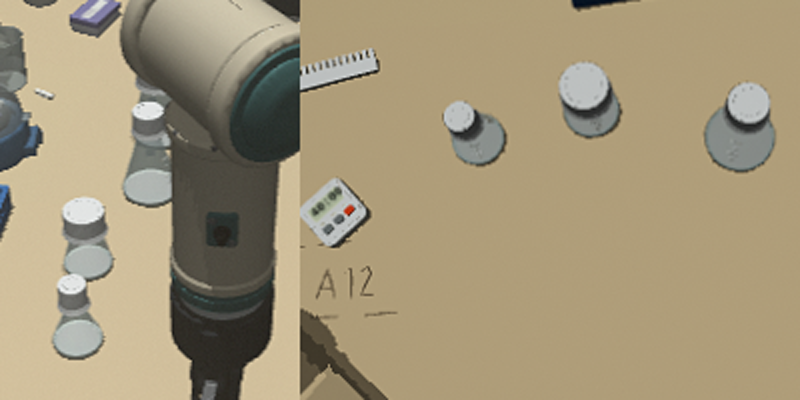

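The caps on the small narrow, small wide and tall narrow flasks look level. By depth, all four roofs are within 0.5 mm of their expected height and the timer hasn't moved. I'm handing in.

```bash
python3 -c "
from rig import manip
print(manip.sign_off())"
```

```text
the job is handed in; nothing more can be done
None
```

All four flasks are closed with their own caps and the job is handed in; depth readings put each roof within 0.5 mm of its seated height, and the hand-in gave no verdict.

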